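# Check-weigh a bracket on the spring scale

## Robot

A 6-joint arm with a two-finger parallel gripper is mounted at the origin on the work surface. World frame = base frame: x ahead of the robot, y to its left, z up, the work surface at z = 0. Lengths are in m, angles in rad, forces in N, time in s.
With the tool pointing down it reaches from about 0.35 to 0.975 m from the base axis. Payload 4.9 kg.
Tool frame: the origin (TCP) lies at the very end of the fingers, on their centre line; the grasp point (between the pads) lies 19 mm behind it (grasp_offset is the distance from the TCP to the grasp point, in m); x points along the fingers, y is the direction in which the jaws open and shut, and the axes are right-handed (so a half turn about x gives the same grasp; the last joint's range is limited). The gripper opens to 85 mm and grips with 20 to 120 N. Pads are 22 mm wide; open, the fingers measure 114 mm over their backs; the gripper's body (76 mm by 85 mm) begins 54 mm behind the grasp point. The pads swing forward as they close: fully open they stand 13 mm farther back than shut.
Start: joints at [-1.362, 0.053, 1.613, -0, 1.476, -0.119], TCP at [0.201, -0.592, 0.231] pointing down, gripper open.
Joint ranges: [-3.01, 3.01], [-1.01, 2.22], [0.06, 2.58], [-1.02, 4.17], [0.09, 2.62], [-3.14, 3.14]. Speed limits (rad/s): [2.57, 2.57, 3.14, 3.14, 3.14, 3.14].

## Interface

Orientations are given as a rotation vector (axis times angle).
In Python, from station import get_obs, get_image, camera_model, finish_job, grasp_offset gives the robot as it stands.
- The arm moves only by the shell command python3 -m crank 'ROWS' [OPENING] [FORCE]. ROWS is JSON, a list that holds one entry, the list of rows, each a list of 4 numbers: the shift along the world's x, y, z in m, then the turn about the world's z in degrees. In form: [[[dx, dy, dz, turn], ...]]. A call has 1 to 5 rows; each row is the pose to reach, as a shift and turn from the pose commanded when the call began; what a row does not reach only later rows make up. A row lasts 1/12 s, in which the tool goes at most 41.7 mm and 7.16 degrees, less where a joint would pass 70% of its speed; a pose out of reach is approached as far as the arm can. A call with a gripper value outside its range is refused whole. OPENING is the opening, from 0 (shut) to 1 (fully open), set as the call begins (- or left out, the last holds). The fingers move at their own pace and stop on an object; FORCE is the grip in N (left out, the last holds). Time passes only in rows, so rows that repeat a pose let the fingers close. It gives the time, the measured TCP pose, the force and the opening at its end, in the units of the state.
- get_obs(): the state, without advancing time (a new reading comes with each control period).
- get_image(name): name is "side" or "top" or "wrist"; returns (picture, depth): 384x512x3 uint8, red, green, blue; 384x512 float32, m along the optical axis (not along the pixel's ray), 0 where there is no reading.
- camera_model(name): a dict with "fx", "fy", "cx", "cy" (pixels), "xyz" and "attitude" of the camera in the world. Camera axes: x right, y down, z forward; pixel columns grow to the right and rows downward; lengths in m; the calibration is good to about 2 mm. A picture is of the moment at which its call begins: read the wrist's pose just before it. camera_model takes no time and is no camera call; for the wrist camera it gives the pose at the moment of the call.
- finish_job(): hands the job in, once; it reports no verdict.
The state is a dict: "t": time; "q": joint angles; "dq": joint speeds; "effort": joint torques, N m; "tool_pos": TCP position; "tool_rot": TCP orientation; "contact_force": force on the tool from outside, world axes, zero at the start; "wrist_torque": the same for the moment, N m; "opening": finger opening in m.
Only numpy, scipy, OpenCV 4.12 (cv2) and the standard library are available. Lean on these libraries where they do the work, as an engineer would, in place of code of your own. Each camera call takes 0.05 s, during which the arm holds its last target.

## Task

Hang the orange bracket by its eye on the hook of the spring scale, letting its weight down gently, and let it come to rest. Then read the pointer: if it has stopped above the red line press the green button, if below the red line (too heavy) press the red button. Leave the bracket hanging still on the hook, let the button come back up, and leave the pucks and screwdriver where they are.

Things in the scene. Friction and masses are not known exactly. Their poses are not given: they have to be found in the camera images.
- bracket_centre (a point): Centre, half-way up (62 mm), of the loose orange bracket, 124 mm tall, standing on its foot. x: its width, y: through the eye, z up; alike either way round. Foot 96 (x) by 56 (y) by 14 mm; above it a tab 50 mm wide (x), 18 mm thick (y) to the top. Grip the tab's two side edges (50 mm apart along x) about 95 mm above the underside, so the eye stays free. 0.24 to 0.49 kg, varies.
- bracket_eye (a point): Middle of the upper edge of the eye, 112 mm above the bracket's underside: the spot that rests on the hook. Axes as bracket_centre. The eye is a rectangular window through the tab along y, 34 mm wide, from 70 to 112 mm above the underside, under a 12 mm top bar.
- bracket: The same bracket; origin at the centre of its underside.
- hook_seat (a point): Hook's seat, on the centre line of its 8 mm steel bar, 250 mm above the table unloaded. Axes turn with the scale; the arm runs along y, its free end to -y. From the column: level bar 14 mm above the seat, a dip to the flat seat (24 mm long), then an upturned tip 23 mm out at -y, its top 20 mm above the seat. The eye goes over the tip from the -y end, moving to +y, and rests in the dip.
- scale: Fixed spring scale; origin at the column's foot, axes as hook_seat. Grey base 140 by 160 mm; column 36 mm thick (carriage 50 mm), 333 mm tall, 150 mm from the seat on its +y side; nothing stands above the arm. A white upright block (44 mm deep) at the column's +y side, readable on both faces, has black ticks each 10 mm and a thick red line 62 mm below the unloaded pointer.
- hook (a joint): How far hook, carriage and black pointer are pulled down (m): 0 unloaded, stop at 0.11. Damped spring, 55 N/m, 0.1 N preload: a hanging bracket pulls it down 41 to 86 mm and must be lowered that far before the scale bears all its weight; let go sooner it jerks. Pointer at the red line: 0.062; more is below the line.
- green_button_top (a point): Middle of the top of the green push button (36 mm across) on a small round white housing fixed on the table; press straight down.
- red_button_top (a point): Middle of the top of the red push button, same make; the two may swap places.
- green_button (a joint): Travel of the green button (m): 0 up, 0.006 fully pressed (about 5 N, springs back); counts as pressed beyond 0.0035.
- red_button (a joint): Travel of the red button (m), same as the green one.
- puck1: Bystander: pale yellow plastic puck, 64 mm across, 55 mm tall, origin under its centre.
- puck2: Bystander: a second such puck.
- screwdriver: Bystander: screwdriver lying on the table.
There are look-alikes about, which are no part of the job. Leave any black or yellow look-alike of the part that bears green_button_top alone.

How it is judged:
On the way, in this order (a step that is already met when the one before it is completed fails the run):
1. the bracket hangs by its eye on the hook, let go and at rest (value of joint hook above 0.03 m and distance between bracket_eye and hook_seat below 0.02 m and angle between bracket_eye's own z axis and vertical below 0.2 rad and height (world z) of bracket_centre above 0.09 m and contact force between bracket and the fingers below 0.05 N and linear speed of bracket below 0.025 m/s and angular speed of bracket below 0.4 rad/s), for 0.5 s.
2. the right button is pressed while the bracket hangs still: green with the pointer above the red line, red below it (value of joint hook above 0.03 m and distance between bracket_eye and hook_seat below 0.02 m and angle between bracket_eye's own z axis and vertical below 0.2 rad and height (world z) of bracket_centre above 0.09 m and contact force between bracket and the fingers below 0.05 N and ((value of joint green_button above 0.0035 m and value of joint hook below 0.064 m) or (value of joint red_button above 0.0035 m and value of joint hook above 0.06 m))), for 0.05 s.
At the end, for the whole second after the job is handed in: The bracket hangs free and at rest on the hook by its eye (eye within 20 mm of the seat, upright within 0.2 rad, scale pulled down by more than 30 mm), after the right button was pressed (more than 3.5 mm; within 2 mm of the red line either is right), and both buttons are up again (all of step 1 and value of joint each of green_button, red_button below 0.002 m); the robot touches nothing.
It fails at once if a button is pressed while the bracket is not hanging free and still on the hook (value of joint any of green_button, red_button above 0.0035 m and not (value of joint hook above 0.03 m and distance between bracket_eye and hook_seat below 0.02 m and angle between bracket_eye's own z axis and vertical below 0.2 rad and height (world z) of bracket_centre above 0.09 m and contact force between bracket and the fingers below 0.05 N and linear speed of bracket below 0.05 m/s)).
It fails at once if the green button is pressed for a bracket that pulls the pointer more than 2 mm below the red line (value of joint green_button above 0.0035 m and value of joint hook above 0.064 m).
It fails at once if the red button is pressed for a bracket that leaves the pointer more than 2 mm above the red line (value of joint red_button above 0.0035 m and value of joint hook below 0.06 m).
It fails at once if the hook is jerked down faster than 0.4 m/s (bracket dropped on the hook instead of lowered gently) (velocity of joint hook above 0.4 m/s).
It fails at once if a bystander (puck, screwdriver) is moved more than 30 mm (distance of any of puck1, puck2, screwdriver from where it was at the start of the episode above 0.03 m).
It also fails if it takes over 67 s, if anything falls off the work surface, if the arm or the gripper's body presses on something with over 40 N, if the wrist force passes 120 N, or if a joint passes its speed limit or range.

## Working session

There is one attempt and no reset: what is moved stays moved. The work goes in short steps, Python scripts to look and compute and a shell command to move; the robot and the scene stay as the last step left them, time stands still between calls to the robot, and variables do not carry over. Pictures are saved under pics/ and viewed, and the job is handed in when it is done.

```bash
ls; mkdir -p pics; cat > h.py <<'E'
import numpy as np,cv2
from station import *
from scipy.spatial.transform import Rotation as R
def cam(n):
    m=camera_model(n); a=np.array(m["attitude"],float)
    Rm=a if a.shape==(3,3) else (R.from_rotvec(a).as_matrix() if a.size==3 else R.from_quat(a).as_matrix())
    return m,Rm,np.array(m["xyz"])
def shot(n,fn=None):
    c=cam(n); im,d=get_image(n)
    if fn:
        cv2.imwrite('pics/'+fn+'.png',im[:,:,::-1]); np.savez('pics/'+fn+'.npz',im=im,d=d,R=c[1],t=c[2],K=[c[0][k] for k in('fx','fy','cx','cy')])
    return im,d,c
def pts(d,c):
    m,Rm,t=c; v,u=np.indices(d.shape)
    P=np.stack([(u-m['cx'])/m['fx']*d,(v-m['cy'])/m['fy']*d,d],-1)
    return P@Rm.T+t
def load(fn):
    z=np.load('pics/'+fn+'.npz');K=z['K'];m=dict(fx=K[0],fy=K[1],cx=K[2],cy=K[3])
    return z['im'],z['d'],(m,z['R'],z['t'])
E
python3 - <<'E'
from h import *
print(get_obs())
for n in('side','top','wrist'):
    print(n,camera_model(n)); shot(n,n+'0')
E
```

```text
pics
{'t': 0.0, 'q': array([-1.36196768e+00,  5.33519759e-02,  1.61431089e+00,  9.87678928e-06,
        1.47603191e+00, -1.18983300e-01]), 'dq': array([ 0.00194571,  0.0003971 , -0.00014558, -0.00178938,  0.00041301,
        0.0003234 ]), 'effort': array([ 4.37306071e-04, -3.93678153e+01, -3.70174634e+01, -1.07299599e-05,
        7.12155743e-03, -7.37081564e-06]), 'tool_pos': array([ 0.20111218, -0.59108441,  0.23005598]), 'tool_rot': array([ 2.04475898,  0.34037231, -2.04493428]), 'contact_force': array([-0.25335134, -0.68573983,  0.34516329]), 'wrist_torque': array([-0.03621472,  0.03362431, -0.01827651]), 'opening': 0.08548042231066358}
side {'fx': 366.4190858278871, 'fy': 366.4190858278871, 'cx': 252.99499233507737, 'cy': 186.58645462050742, 'xyz': array([ 0.35643308, -1.0396482 ,  0.73780633]), 'attitude': array([-2.09188816,  0.20027135, -0.14129619])}
top {'fx': 469.85579655799756, 'fy': 469.85579655799756, 'cx': 251.27952858563, 'cy': 192.43561336751026, 'xyz': array([ 0.27306327, -0.10254893,  1.44572783]), 'attitude': array([-2.14537963,  2.08282627, -0.21684207])}
wrist {'fx': 342.40573399534566, 'fy': 342.40573399534566, 'cx': 255.23924074082453, 'cy': 191.75148718299943, 'xyz': array([ 0.27396729, -0.56692514,  0.3731448 ]), 'attitude': array([ 2.34981619, -1.68248051, -0.25276353])}
```

View pics/side0.png

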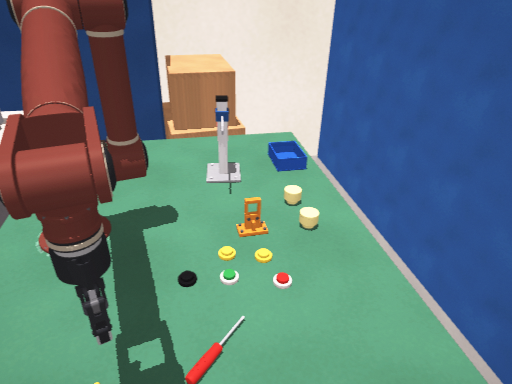

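View pics/top0.png

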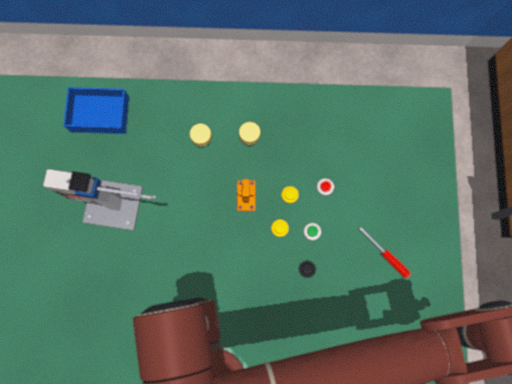

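View pics/wrist0.png

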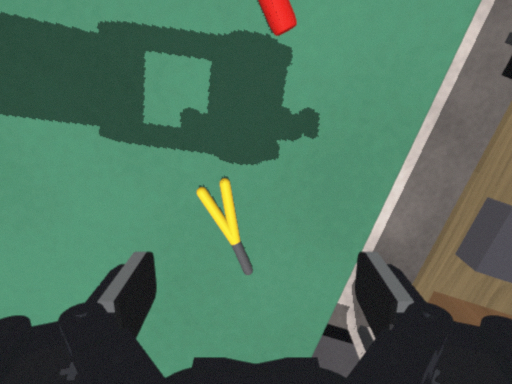

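The top view shows the scale on the left with its hook pointing right to about (155,197), and the bracket at (246,195). The green button is at (313,231) and the red at (325,187), both on white housings. The yellow and black buttons at (290,194), (280,228) and (307,269) are look-alikes. The pucks are at (200,135) and (250,132). Now I'll measure these.

```bash
python3 - <<'E'
from h import *
for n in('top0','side0'):
    im,d,c=load(n);P=pts(d,c);hsv=cv2.cvtColor(im,cv2.COLOR_RGB2HSV);H,S,V=[hsv[...,i].astype(int) for i in range(3)]
    ok=(d>0)&(P[...,2]>0.006)&(P[...,2]<.4)&(P[...,0]>.25)
    for nm,msk in dict(orange=(H>7)&(H<17)&(S>180)&(V>120),green=(H>45)&(H<75)&(S>200)&(V>90),red=((H<4)|(H>176))&(S>200)&(V>150)).items():
        k,l,st,ce=cv2.connectedComponentsWithStats((msk&ok).astype(np.uint8))
        for i in range(1,k):
            if st[i,4]<25: continue
            p=P[l==i]; print(n,nm,ce[i].round(),st[i,4],'med',np.median(p,0).round(4),'min',p.min(0).round(4),'max',p.max(0).round(4))
    # puck
    for (u,v) in ([(200,135),(250,132)] if n=='top0' else []): print('puck',P[v,u].round(3))
im,d,c=load('top0');P=pts(d,c)
m=np.zeros(d.shape,bool);m[170:225,230:265]=1
hsv=cv2.cvtColor(im,cv2.COLOR_RGB2HSV);o=(hsv[...,0]>7)&(hsv[...,0]<17)&(hsv[...,1]>180)&m
z=P[...,2]
for a,b in((.005,.03),(.1,.14)):
    s=o&(z>a)&(z<b);p=P[s];q=p[:,:2].astype(np.float32);print(a,len(q),cv2.minAreaRect(q),p[:,2].mean())
# hook & scale
m=np.zeros(d.shape,bool);m[160:235,40:175]=1
for a,b in((.003,.03),(.2,.3),(.3,.36)):
    s=m&(z>a)&(z<b);q=P[s][:,:2].astype(np.float32);print('scale',a,len(q),cv2.minAreaRect(q))
s=m&(z>.15)&(z<.31)&(P[...,1]<.35)
for p,(v,u) in zip(P[s],np.argwhere(s)): print(u,v,p.round(4))
E
python3 - <<'E'
import cv2
im=cv2.imread('pics/side0.png');cv2.imwrite('pics/c1.png',cv2.resize(im[80:300,170:330],None,fx=3.4,fy=2.7*1,interpolation=cv2.INTER_CUBIC))
im=cv2.imread('pics/top0.png');cv2.imwrite('pics/c2.png',cv2.resize(im[160:290,40:350],None,fx=2.5,fy=2.5,interpolation=cv2.INTER_CUBIC))
E
```

```text
top0 red [325. 186.] 49 med [ 0.5942 -0.3279  0.0222] min [ 0.5827 -0.34    0.0163] max [ 0.6089 -0.3145  0.029 ]
top0 red [396. 264.] 205 med [ 0.3609 -0.5408  0.0233] min [ 0.3262 -0.5746  0.0124] max [ 0.399  -0.5026  0.0343]
puck [0.737 0.065 0.056]
puck [ 0.751 -0.09   0.058]
side0 orange [252. 217.] 315 med [ 0.5604 -0.0911  0.0557] min [ 0.5352 -0.1079  0.0118] max [ 0.6027 -0.0639  0.1246]
side0 orange [260. 232.] 28 med [ 0.5823 -0.1099  0.0098] min [ 0.5578 -0.1144  0.0061] max [ 0.6076 -0.1074  0.0156]
side0 red [282. 281.] 26 med [ 0.5921 -0.3448  0.0189] min [ 0.5806 -0.3474  0.0104] max [ 0.6068 -0.3331  0.0223]
side0 red [204. 367.] 237 med [ 0.3633 -0.5586  0.0188] min [ 0.3254 -0.5843  0.01  ] max [ 0.4051 -0.5136  0.0265]
0.005 54 ((0.5586543679237366, -0.08122649788856506), (0.0936046838760376, 0.053062066435813904), 1.6226747035980225) 0.01375694306071257
0.1 5 ((0.5359543561935425, -0.08282069116830826), (0.008681266568601131, 0.0008135786629281938), 89.8761215209961) 0.11427213066215258
scale 0.003 2969 ((0.5447224378585815, 0.35408860445022583), (0.236398801207
[... 17902 characters left out ...]
 [0.501  0.3196 0.18  ]
99 200 [0.5012 0.317  0.1794]
100 200 [0.4995 0.3111 0.1892]
101 200 [0.5008 0.3106 0.1822]
102 200 [0.4997 0.3058 0.1887]
103 200 [0.5016 0.3062 0.179 ]
104 200 [0.5017 0.3036 0.1786]
105 200 [0.5034 0.3037 0.1698]
106 200 [0.5046 0.3029 0.1634]
96 201 [0.5029 0.334  0.1527]
97 201 [0.503  0.3312 0.1528]
98 201 [0.5021 0.3267 0.1579]
99 201 [0.501  0.3217 0.1645]
100 201 [0.5012 0.3192 0.1638]
101 201 [0.5007 0.3152 0.1675]
102 201 [0.5002 0.3113 0.1708]
103 201 [0.4997 0.3075 0.1741]
104 201 [0.5001 0.3054 0.1723]
105 201 [0.5015 0.3051 0.1645]
106 201 [0.5021 0.3031 0.1619]
103 202 [0.5004 0.3137 0.154 ]
105 202 [0.5    0.3071 0.1575]
106 202 [0.5002 0.3045 0.1568]
```

View pics/c1.png

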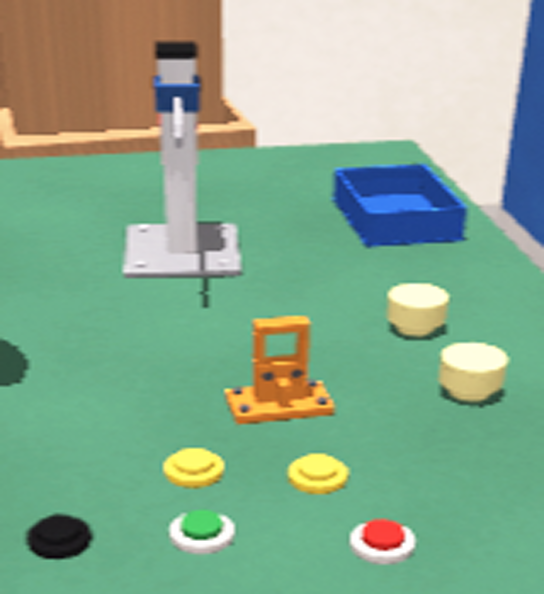

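View pics/c2.png

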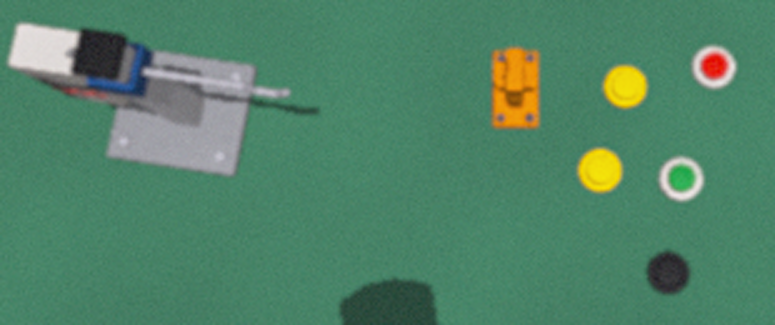

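Top crop: the hook arm points right and slightly toward the robot, the bracket's foot is nearly aligned with world x, and green and red have white housings. Next I'll fit the yaws, the hook line and the green button, and get the tool's current axes.

```bash
cat > fit.py <<'E'
from h import *
im,d,c=load('top0');P=pts(d,c);z=P[...,2]
m=np.zeros(d.shape,bool);m[160:235,40:175]=1
s=m&(z>.24)&(z<.285)&(P[...,1]<.288)&(P[...,1]>.14)
p=P[s];f=np.polyfit(p[:,1],p[:,0],1);print('hook x=',f,'deg',np.degrees(np.arctan(f[0])))
for y in np.arange(.14,.29,.01):
    q=p[abs(p[:,1]-y)<.005]
    if len(q):print(round(y,3),len(q),np.median(q,0).round(4))
b=m&(z>.003)&(z<.03)&(im.min(2)>110)
q=P[b][:,:2].astype(np.float32);print('base',cv2.minAreaRect(q))
hsv=cv2.cvtColor(im,cv2.COLOR_RGB2HSV)
w=(hsv[...,1]<60)&(im.min(2)>140)
for nm,(u,v) in dict(green=(313,231),red=(325,187)).items():
    a=P[v-5:v+6,u-5:u+6].reshape(-1,3);k=P[v-1:v+2,u-1:u+2].reshape(-1,3)
    mm=np.zeros(d.shape,bool);mm[v-14:v+15,u-14:u+15]=1
    q=P[w&mm];cx,r=cv2.minEnclosingCircle(q[:,:2].astype(np.float32));print(nm,k.mean(0).round(4),'housing ctr',cx,r,q[:,2].mean())
o=get_obs();print(R.from_rotvec(o['tool_rot']).as_matrix().round(3))
E
python3 fit.py
```

```text
hook x= [0.12596148 0.47904071] deg 7.179251403338265
0.15 11 [0.4972 0.1499 0.2674]
0.16 8 [0.4985 0.1618 0.254 ]
0.17 11 [0.5013 0.1693 0.2541]
0.18 14 [0.5016 0.1801 0.2539]
0.19 16 [0.5028 0.1895 0.2622]
0.2 12 [0.5035 0.1999 0.2683]
0.21 12 [0.5057 0.2105 0.2664]
0.22 12 [0.5071 0.221  0.266 ]
0.23 12 [0.5076 0.2305 0.2671]
0.24 13 [0.5093 0.2398 0.2668]
0.25 10 [0.5106 0.2508 0.2681]
0.26 13 [0.5118 0.2593 0.2677]
0.27 11 [0.5121 0.2705 0.267 ]
0.28 12 [0.5147 0.2799 0.2661]
base ((0.5312216877937317, 0.39070549607276917), (0.34717363119125366, 0.14598096907138824), 79.72709655761719)
green [ 0.4532 -0.2903  0.0219] housing ctr (0.45535892248153687, -0.29040586948394775) 0.027499185875058174 0.011515337696855199
red [ 0.5916 -0.3273  0.021 ] housing ctr (0.5984985828399658, -0.32986339926719666) 0.029191745445132256 0.010264754811707865
[[-0.     0.322 -0.947]
 [ 0.002 -0.947 -0.322]
 [-1.    -0.002 -0.   ]]
```

Hook seat is about (0.5005, 0.171) with scale yaw about −7.2°, and the seat top measures 0.254 as expected. Moving over the bracket.

```bash
python3 -m crank '[[[0.024,0.034,0.004,5],[0.048,0.068,0.01,10],[0.072,0.102,0.015,15],[0.096,0.136,0.02,20],[0.12,0.17,0.02,24]]]' 1
```

```text
t: 0.57
tool_pos: [0.3215, -0.4212, 0.2522]
tool_rot: [1.783, 0.7, -1.782]
contact_force: [0.9, -0.1, -0.1]
opening: 0.0851
```

```bash
python3 -m crank '[[[0.024,0.034,0,5],[0.048,0.068,0,10],[0.072,0.102,0,15],[0.096,0.136,0,20],[0.12,0.17,0,25]]]'
```

```text
t: 0.98
tool_pos: [0.4413, -0.2505, 0.2512]
tool_rot: [1.486, 1.002, -1.486]
contact_force: [0.8, 0.6, -0.4]
opening: 0.0852
```

```bash
python3 -m crank '[[[0.024,0.034,0,5],[0.048,0.068,0,10],[0.072,0.102,0,15],[0.096,0.136,0,20],[0.118,0.17,0,24]]]'; python3 -m crank '[[[0,0,0,0],[0,0,0,0],[0,0,0,0]]]'
python3 - <<'E'
from h import *
shot('wrist','w1');shot('side','s1');print(get_obs()['contact_force'])
E
```

```text
t: 1.4
tool_pos: [0.5594, -0.0804, 0.251]
tool_rot: [1.183, 1.226, -1.183]
contact_force: [0.7, -0.6, 1.3]
opening: 0.0853
t: 1.65
tool_pos: [0.5584, -0.0825, 0.2508]
tool_rot: [1.185, 1.224, -1.187]
contact_force: [-0.6, 0.2, -0.2]
opening: 0.0856
[-0.38700079  0.26920797 -0.30762665]
```

View pics/w1.png

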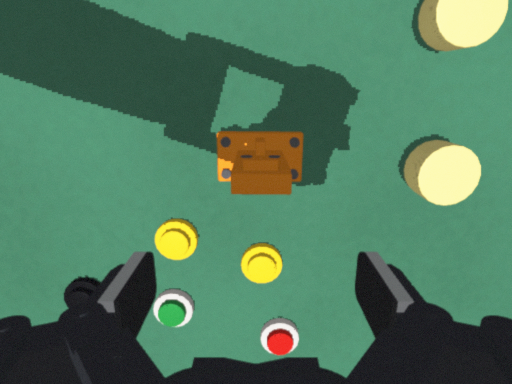

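The wrist view shows the bracket at (260,160), with its tab top at about (231–291, 175–193). The buttons are below it and the pucks on the right. I'll take the bracket pose from depth.

```bash
python3 - <<'E'
from h import *
im,d,c=load('w1');P=pts(d,c);z=P[...,2]
m=np.zeros(d.shape,bool);m[120:205,205:315]=1
hsv=cv2.cvtColor(im,cv2.COLOR_RGB2HSV);o=(hsv[...,0]>4)&(hsv[...,0]<20)&(hsv[...,1]>150)&m
for a,b in((.006,.02),(.116,.132)):
    q=P[o&(z>a)&(z<b)];print(a,len(q),q.mean(0).round(4),cv2.minAreaRect(q[:,:2].astype(np.float32)))
o=get_obs();M=R.from_rotvec(o['tool_rot']).as_matrix();print(o['tool_pos'],M.round(4)[:,1],np.degrees(np.arctan2(M[1,1],M[0,1])))
for nm,(u,v) in dict(green=(173,313),red=(280,343)).items(): print(nm,P[v-4:v+5,u-4:u+5].reshape(-1,3).mean(0).round(4))
hs=hsv
for nm,k,(u,v) in(('green',(hs[...,0]>50)&(hs[...,0]<75)&(hs[...,1]>190),(173,313)),('red',((hs[...,0]<5)|(hs[...,0]>175))&(hs[...,1]>190),(280,343))):
    mm=np.zeros(d.shape,bool);mm[v-25:v+25,u-25:u+25]=1
    q=P[k&mm&(z>.015)&(z<.03)];print(nm,len(q),cv2.minEnclosingCircle(q[:,:2].astype(np.float32)),np.median(q[:,2]))
E
```

```text
0.006 2018 [ 0.5648 -0.0725  0.0142] ((0.5653485655784607, -0.08234050124883652), (0.09603854268789291, 0.0556194968521595), 1.892888069152832)
0.116 1368 [ 0.5649 -0.0818  0.1239] ((0.5651071071624756, -0.08255824446678162), (0.04925607517361641, 0.017678074538707733), 1.7216264009475708)
[ 0.55811866 -0.08346651  0.25109993] [ 9.996e-01  2.930e-02 -5.000e-04] 1.6793081076321137
green [ 0.462  -0.2863  0.0223]
red [ 0.6006 -0.328   0.0225]
green 2 ((0.45874905586242676, -0.27203041315078735), 0.0019269328331574798) 0.019566459508357337
red 474 ((0.5999950170516968, -0.32927724719047546), 0.017992354929447174) 0.022230786379541012
```

The wrist fit gives a foot of 96×56 mm and a tab of 49×18 mm, centred at (0.565, −0.0825), yaw 1.8°. That matches the given sizes. The top view reads about 6 mm less in x, so I trust the nearer view and will remeasure the hook with the wrist camera later. Descending.

```bash
python3 -m crank '[[[0.006,0,-0.02,0],[0.006,0,-0.05,0],[0.006,0,-0.08,0],[0.006,0,-0.1,0],[0.006,0,-0.12,0]]]' 1 ; python3 -m crank '[[[0,0,-0.02,0],[0,0,-0.04,0],[0,0,-0.055,0],[0,0,-0.055,0],[0,0,-0.055,0]]]'
python3 - <<'E'
from h import *
shot('side','s2');shot('wrist','w2');im=cv2.imread('pics/s2.png');cv2.imwrite('pics/c3.png',cv2.resize(im[130:260,190:330],None,fx=4,fy=4,interpolation=cv2.INTER_CUBIC));print(get_obs()['contact_force'])
E
```

```text
t: 2.17
tool_pos: [0.5634, -0.0839, 0.1295]
tool_rot: [1.188, 1.224, -1.189]
contact_force: [-0.3, 0.7, 0.6]
opening: 0.0852
t: 2.58
tool_pos: [0.5636, -0.0835, 0.0756]
tool_rot: [1.187, 1.225, -1.189]
contact_force: [0.0, -0.3, 0.9]
opening: 0.0854
[0.25205513 0.4841109  0.301105  ]
```

View pics/c3.png

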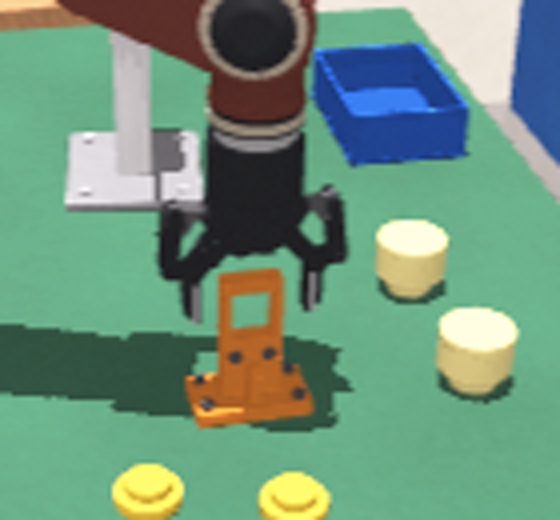

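View pics/w2.png

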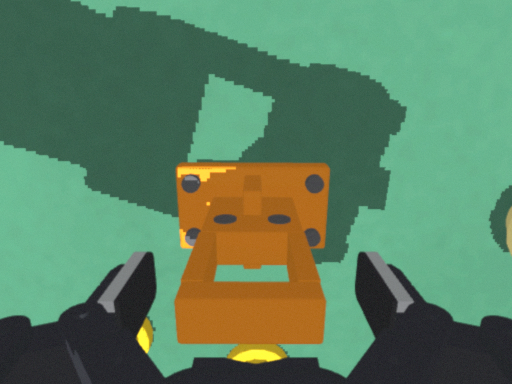

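The wrist view shows the tab spanning (177–325), evenly between the fingers (155 and 357). Closing.

```bash
python3 -m crank '[[[0,0,0,0],[0,0,0,0],[0,0,0,0],[0,0,0,0],[0,0,0,0]]]' 0.3 60; python3 -m crank '[[[0,0,0,0],[0,0,0,0],[0,0,0,0],[0,0,0,0],[0,0,0,0]]]'; for i in 1 2 3; do python3 -m crank '[[[0,0,0,0]]]'|grep force; done
```

```text
t: 3.1
tool_pos: [0.5654, -0.0828, 0.0776]
tool_rot: [1.186, 1.222, -1.185]
contact_force: [-1.8, -1.2, 4.9]
opening: 0.0497
t: 3.52
tool_pos: [0.5654, -0.0828, 0.0776]
tool_rot: [1.186, 1.222, -1.185]
contact_force: [-1.3, -0.3, 5.7]
opening: 0.0492
contact_force: [-2.0, -0.4, 5.6]
contact_force: [-2.4, -0.8, 6.3]
contact_force: [-2.0, -1.2, 5.3]
```

```bash
python3 -m crank '[[[0,0,0.01,0],[0,0,0.03,0],[0,0,0.06,0],[0,0,0.09,0],[0,0,0.12,0]]]'; python3 -m crank '[[[0,0,0.025,0],[0,0,0.04,0],[0,0,0.05,0],[0,0,0.05,0],[0,0,0.05,0]]]'; for i in 1 2 3 4 5 6; do python3 -m crank '[[[0,0,0,0]]]'|grep force; done
python3 - <<'E'
from h import *
shot('wrist','w3');shot('side','s3');o=get_obs();print(o['contact_force'],o['tool_pos'])
E
```

```text
t: 4.18
tool_pos: [0.5635, -0.082, 0.1962]
tool_rot: [1.186, 1.227, -1.188]
contact_force: [0.8, 0.7, -3.4]
opening: 0.0493
t: 4.6
tool_pos: [0.5642, -0.0823, 0.2454]
tool_rot: [1.186, 1.225, -1.187]
contact_force: [-0.2, -0.1, -3.4]
opening: 0.0494
contact_force: [-0.5, 1.5, -3.7]
contact_force: [-0.7, 0.7, -3.5]
contact_force: [-0.4, -0.2, -3.3]
contact_force: [0.1, 0.0, -3.4]
contact_force: [-0.5, 0.2, -2.5]
contact_force: [0.7, 0.5, -4.4]
[-0.82077427 -0.21684467 -3.1788563 ] [ 0.56464056 -0.08251725  0.2462362 ]
```

View pics/w3.png

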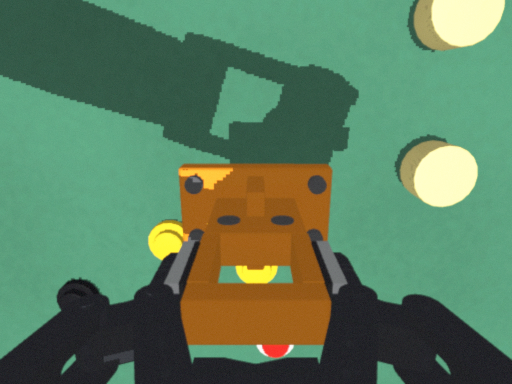

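View pics/s3.png

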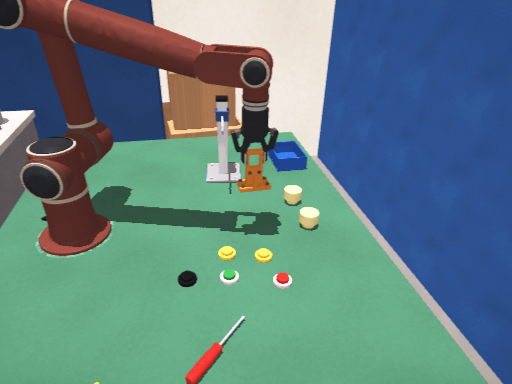

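Lifted. The wrist force shows about 3.4 N, close to the 3.51 N that corresponds to the red line, so the pointer must be read carefully. Moving to a stand-off in front of the hook.

```bash
python3 -m crank '[[[-0.01,0.02,0.002,-2],[-0.03,0.055,0.005,-4],[-0.05,0.095,0.005,-7],[-0.065,0.13,0.005,-9],[-0.075,0.15,0.005,-9]]]'; python3 -m crank '[[[0,0,0,0],[0,0,0,0],[0,0,0,0],[0,0,0,0]]]'
python3 - <<'E'
from h import *
o=get_obs();print(o['tool_pos'])
im,d,c=shot('wrist','w4');P=pts(d,c);z=P[...,2]
hsv=cv2.cvtColor(im,cv2.COLOR_RGB2HSV);og=(hsv[...,0]>4)&(hsv[...,0]<20)&(hsv[...,1]>150)
q=P[og&(z>.255)];print('tab top',len(q),np.median(q,0).round(4),cv2.minAreaRect(q[:,:2].astype(np.float32)))
shot('side','s4');shot('top','t4');M=R.from_rotvec(o['tool_rot']).as_matrix();print(np.degrees(np.arctan2(M[1,1],M[0,1])))
E
```

```text
t: 5.62
tool_pos: [0.4881, 0.0704, 0.2516]
tool_rot: [1.302, 1.149, -1.3]
contact_force: [1.9, 0.1, -3.3]
opening: 0.0492
t: 5.95
tool_pos: [0.4901, 0.0667, 0.2514]
tool_rot: [1.302, 1.146, -1.302]
contact_force: [0.4, 0.1, -3.4]
opening: 0.0493
[0.49009961 0.06672095 0.25141674]
tab top 10929 [0.4927 0.072  0.2977] ((0.4958067238330841, 0.09932951629161835), (0.08487684279680252, 0.05129445344209671), 82.41453552246094)
-7.283738697191354
```

View pics/w4.png

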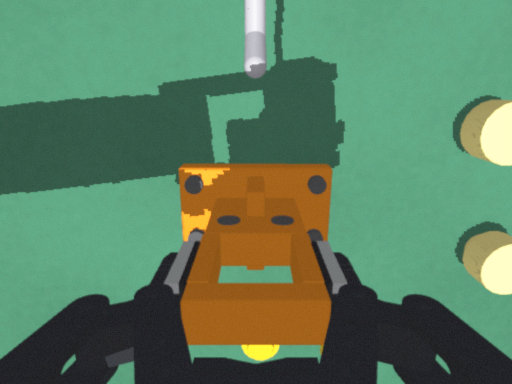

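View pics/s4.png

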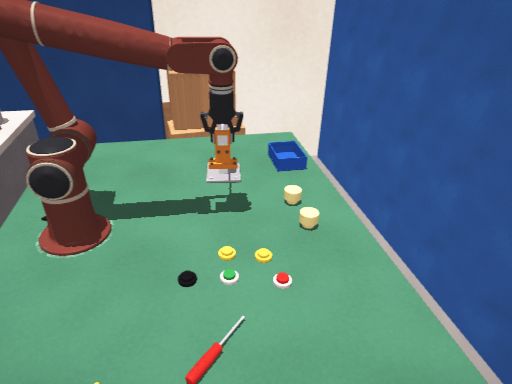

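The hook tip is at (256,72) in the wrist view, directly in line with the bracket (tab centred on u≈256) and parallel. Now the tip in wrist-camera coordinates, relative to the tab.

```bash
python3 - <<'E'
from h import *
im,d,c=load('w4');P=pts(d,c);z=P[...,2]
m=np.zeros(d.shape,bool);m[0:85,235:280]=1
s=m&(z>.2)
for v in range(0,80,6):
    q=P[v][s[v]]
    if len(q): print(v,len(q),q.mean(0).round(4),q[:,2].max().round(4))
hsv=cv2.cvtColor(im,cv2.COLOR_RGB2HSV);og=(hsv[...,0]>4)&(hsv[...,0]<20)&(hsv[...,1]>150)
g=np.zeros(d.shape,bool);g[285:340,190:325]=1
q=P[og&g&(abs(z-.2985)<.004)];print(len(q),np.median(q,0).round(4),cv2.minAreaRect(q[:,:2].astype(np.float32)))
E
```

```text
0 22 [0.5053 0.17   0.2601] 0.3943
6 21 [0.5049 0.1682 0.26  ] 0.3943
12 21 [0.5049 0.1675 0.2538] 0.2557
18 21 [0.5047 0.1655 0.2534] 0.2552
24 21 [0.5044 0.1635 0.2537] 0.2556
30 21 [0.5042 0.1615 0.2534] 0.2551
36 21 [0.5039 0.1591 0.256 ] 0.2581
42 21 [0.5035 0.1566 0.2599] 0.2621
48 21 [0.5032 0.1543 0.2633] 0.2653
54 22 [0.5031 0.152  0.2664] 0.2692
60 23 [0.5027 0.15   0.2686] 0.2707
66 23 [0.5024 0.148  0.2695] 0.2714
72 19 [0.5022 0.1461 0.2691] 0.2703
6126 [0.493  0.069  0.2981] ((0.49283987283706665, 0.06777048110961914), (0.017342865467071533, 0.04561034217476845), 82.33792877197266)
```

The tip top is 0.270 and the seat top 0.2535, as given. From the tab centre to the seat is (+0.0127, +0.104), with lateral error near 0. I'll lower 6 mm so the window (0.238–0.280) clears the tip (0.246–0.270), then slide in.

```bash
python3 -m crank '[[[0,0,-0.006,0],[0.0025,0.02,-0.006,0],[0.005,0.04,-0.006,0],[0.0065,0.052,-0.006,0],[0.0065,0.052,-0.006,0]]]';
python3 - <<'E'
from h import *
im,d,c=shot('wrist','w5');shot('side','s5')
E
```

```text
t: 6.52
tool_pos: [0.4962, 0.121, 0.2448]
tool_rot: [1.3, 1.149, -1.3]
contact_force: [-0.7, 0.3, -3.5]
opening: 0.0494
```

View pics/w5.png

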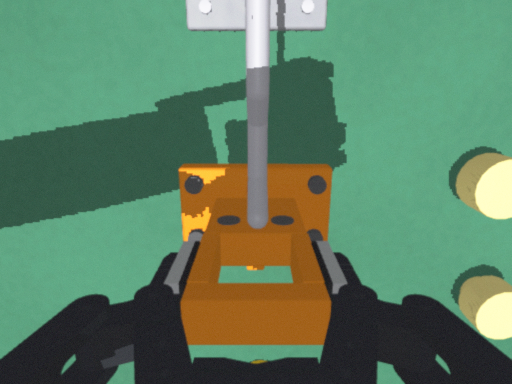

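The tip at (258,218) is centred on the tab and about to enter the window. Sliding on the remaining 52 mm.

```bash
python3 -m crank '[[[0.0015,0.012,0,0],[0.003,0.025,0,0],[0.0045,0.038,0,0],[0.006,0.048,0,0],[0.0065,0.052,0,0]]]'; python3 -m crank '[[[0,0,0,0],[0,0,0,0],[0,0,0,0]]]'
python3 - <<'E'
from h import *
im,d,c=shot('wrist','w6');shot('side','s6');P=pts(d,c);z=P[...,2]
hsv=cv2.cvtColor(im,cv2.COLOR_RGB2HSV);og=(hsv[...,0]>4)&(hsv[...,0]<20)&(hsv[...,1]>150)
g=np.zeros(d.shape,bool);g[285:345,190:325]=1
q=P[og&g&(abs(z-.292)<.006)];print(len(q),np.median(q,0).round(4),cv2.minAreaRect(q[:,:2].astype(np.float32)))
i2=cv2.imread('pics/s6.png');cv2.imwrite('pics/c6.png',cv2.resize(i2[80:200,170:290],None,fx=4,fy=4,interpolation=cv2.INTER_CUBIC))
E
```

```text
t: 7.03
tool_pos: [0.5028, 0.1732, 0.2453]
tool_rot: [1.301, 1.148, -1.3]
contact_force: [-1.1, 0.6, -3.6]
opening: 0.0492
t: 7.28
tool_pos: [0.5026, 0.1713, 0.2452]
tool_rot: [1.301, 1.147, -1.302]
contact_force: [0.5, -0.5, -3.3]
opening: 0.0493
7272 [0.5055 0.1735 0.2919] ((0.5052587389945984, 0.17128616571426392), (0.019761638715863228, 0.04567595571279526), 82.6435546875)
```

View pics/w6.png

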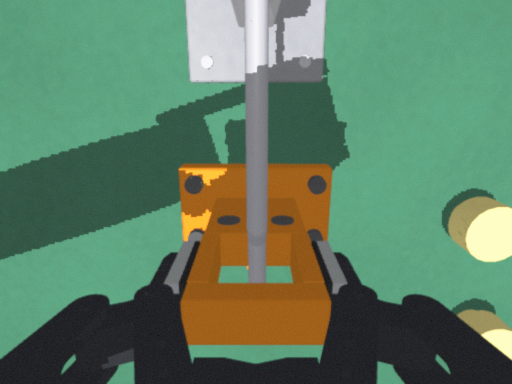

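View pics/c6.png

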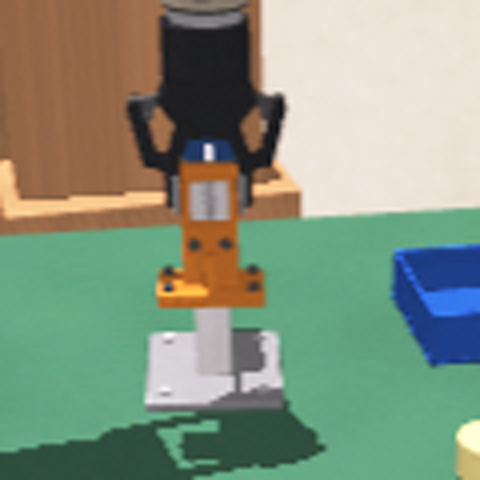

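The hook bar passes through the window, centred on u≈257, with the tab over the seat. Lowering slowly: about 26 mm to contact, then about 60 mm of spring travel.

```bash
python3 -m crank '[[[0,0,-0.006,0],[0,0,-0.012,0],[0,0,-0.018,0],[0,0,-0.024,0],[0,0,-0.03,0]]]'; python3 -m crank '[[[0,0,-0.006,0],[0,0,-0.012,0],[0,0,-0.018,0],[0,0,-0.024,0],[0,0,-0.03,0]]]'; 
python3 - <<'E'
from h import *
im,d,c=shot('wrist','w7');shot('side','s7')
i2=cv2.imread('pics/s7.png');cv2.imwrite('pics/c7.png',np.hstack([cv2.resize(i2[80:200,170:290],None,fx=3.2,fy=3.2,interpolation=cv2.INTER_CUBIC),cv2.resize(im[:,:,::-1],(400,384))]))
E
for i in 1 2 3 4; do python3 -m crank '[[[0,0,0,0]]]'|grep -E "force|pos"; done
```

```text
t: 7.8
tool_pos: [0.5024, 0.1713, 0.2142]
tool_rot: [1.301, 1.147, -1.302]
contact_force: [0.7, -0.1, -1.9]
opening: 0.0489
t: 8.22
tool_pos: [0.5027, 0.1715, 0.185]
tool_rot: [1.301, 1.147, -1.301]
contact_force: [-0.8, -0.5, -1.1]
opening: 0.0494
tool_pos: [0.5026, 0.1715, 0.1852]
contact_force: [0.1, -0.7, -0.6]
tool_pos: [0.5028, 0.1715, 0.1857]
contact_force: [-0.8, -0.6, -0.9]
tool_pos: [0.5029, 0.1716, 0.1858]
contact_force: [-0.9, -0.4, -1.5]
tool_pos: [0.5029, 0.1716, 0.1858]
contact_force: [-0.8, -0.7, -0.7]
```

View pics/c7.png

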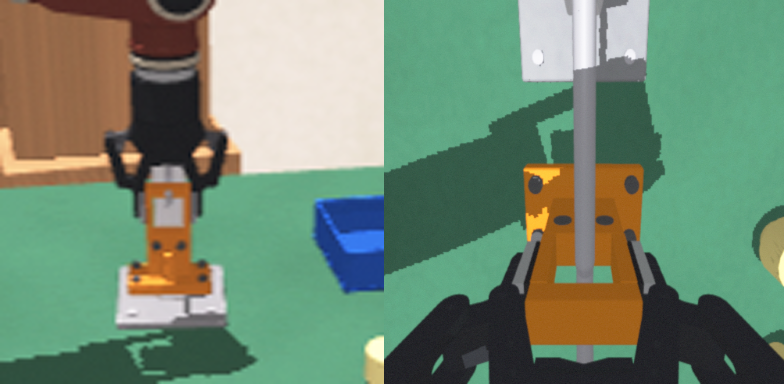

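The eye has taken the hook and the remaining wrist load is about 0.95 N, roughly 17 mm more. Lowering on in small steps.

```bash
python3 -m crank '[[[0,0,-0.004,0],[0,0,-0.008,0],[0,0,-0.012,0],[0,0,-0.016,0],[0,0,-0.018,0]]]'; for i in 1 2 3 4 5 6 7 8 9 10; do python3 -m crank '[[[0,0,0,0]]]'|grep -E "force"; done
python3 - <<'E'
from h import *
im,d,c=shot('wrist','w8');P=pts(d,c);z=P[...,2]
hsv=cv2.cvtColor(im,cv2.COLOR_RGB2HSV);og=(hsv[...,0]>4)&(hsv[...,0]<20)&(hsv[...,1]>150)
g=np.zeros(d.shape,bool);g[290:340,195:320]=1
print('tab top',np.median(P[og&g],0).round(4))
s=np.zeros(d.shape,bool);s[0:70,248:268]=1;s&=~og
print('bar',[np.median(P[v,250:264],0).round(4).tolist() for v in (5,40,80,120)])
E
```

```text
t: 9.07
tool_pos: [0.5027, 0.1716, 0.1667]
tool_rot: [1.302, 1.147, -1.301]
contact_force: [2.0, 1.3, -0.8]
opening: 0.0494
contact_force: [1.7, 1.0, -0.6]
contact_force: [1.1, 0.8, 0.2]
contact_force: [1.3, -0.3, -0.7]
contact_force: [0.5, 0.8, 0.8]
contact_force: [-0.4, 1.2, -1.2]
contact_force: [0.3, 1.2, 0.2]
contact_force: [0.6, -0.5, -0.1]
contact_force: [0.2, 1.3, 0.2]
contact_force: [0.4, 0.7, 0.2]
contact_force: [0.5, 0.9, -0.3]
tab top [0.5057 0.1748 0.2139]
bar [[0.5168, 0.2652, 0.2161], [0.5158, 0.2573, 0.2158], [0.5146, 0.2477, 0.2162], [0.5134, 0.2376, 0.2163]]
```

The bar has dropped about 51 mm. With the sensor's no-load bias (about +0.25 N) roughly 0.4 N is still to be handed over, so I'll lower 6 mm more and then open.

```bash
python3 -m crank '[[[0,0,-0.003,0],[0,0,-0.006,0],[0,0,-0.006,0],[0,0,-0.006,0],[0,0,-0.006,0]]]'; for i in 1 2 3 4 5; do python3 -m crank '[[[0,0,0,0]]]'|grep -E "force"; done
python3 -m crank '[[[0,0,0,0],[0,0,0,0],[0,0,0,0],[0,0,0,0],[0,0,0,0]]]' 0.75; python3 -m crank '[[[0,0,0,0],[0,0,0,0],[0,0,0,0],[0,0,0,0],[0,0,0,0]]]' 1 
python3 - <<'E'
from h import *
im,d,c=shot('wrist','w9');shot('side','s9');i2=cv2.imread('pics/s9.png')
cv2.imwrite('pics/c9.png',np.hstack([cv2.resize(i2[80:200,170:290],None,fx=3.2,fy=3.2,interpolation=cv2.INTER_CUBIC),cv2.resize(im[:,:,::-1],(400,384))]))
P=pts(d,c);print('bar',[np.median(P[v,250:264],0).round(4).tolist() for v in (5,40,80,120)])
E
```

```text
t: 10.37
tool_pos: [0.5026, 0.1715, 0.1612]
tool_rot: [1.301, 1.147, -1.302]
contact_force: [-0.0, 0.6, 0.2]
opening: 0.0494
contact_force: [-0.5, 1.1, 0.3]
contact_force: [-1.0, 0.3, 1.0]
contact_force: [-1.3, 0.9, -0.2]
contact_force: [-0.5, 0.8, 0.9]
contact_force: [-0.5, 0.1, -1.0]
t: 11.2
tool_pos: [0.5027, 0.1715, 0.1614]
tool_rot: [1.301, 1.147, -1.301]
contact_force: [-0.8, -0.3, 0.4]
opening: 0.0637
t: 11.62
tool_pos: [0.5027, 0.1715, 0.1613]
tool_rot: [1.301, 1.147, -1.301]
contact_force: [0.2, 0.1, -0.5]
opening: 0.0859
bar [[0.5169, 0.2651, 0.2097], [0.5158, 0.2572, 0.2103], [0.5147, 0.2477, 0.2099], [0.5134, 0.2375, 0.2099]]
```

View pics/c9.png

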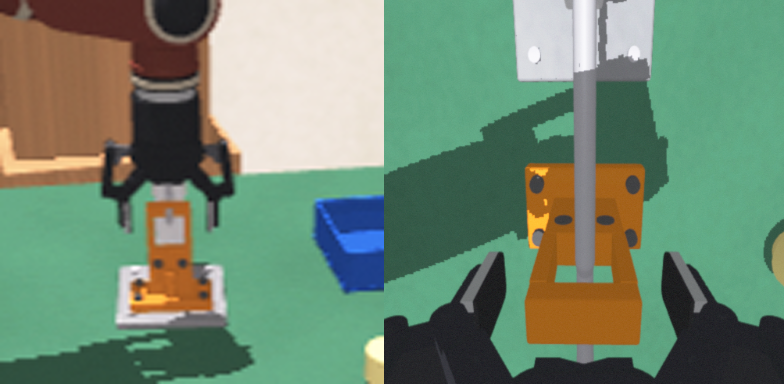

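Released: the fingers are clear on both sides and the bracket hangs upright. The level bar reads 0.210, against a nominal 0.268 unloaded. I'll rise straight up to the height of the unloaded shot (w6), so the hook drop can be measured differentially.

```bash
python3 -m crank '[[[0,0,0.01,0],[0,0,0.025,0],[0,0,0.045,0],[0,0,0.065,0],[0,0,0.084,0]]]'; python3 -m crank '[[[0,0,0,0],[0,0,0,0],[0,0,0,0],[0,0,0,0],[0,0,0,0]]]'
python3 - <<'E'
from h import *
im,d,c=shot('wrist','w10');shot('side','s10');im,d,c=shot('wrist','w11');shot('top','t11')
print(get_obs()['tool_pos'])
for n in('w6','w10','w11'):
    im,d,c=load(n);P=pts(d,c);B=P[5:130,252:262].reshape(-1,3)
    s=(B[:,1]<.275)&(B[:,1]>.215)&(B[:,2]>.15);b=B[s];print(n,len(b),np.median(b,0).round(4),b[:,2].std().round(4), c[1][:,2].round(3))
E
```

```text
t: 12.13
tool_pos: [0.5027, 0.1715, 0.2472]
tool_rot: [1.302, 1.146, -1.301]
contact_force: [0.6, -1.0, -0.2]
opening: 0.0854
t: 12.55
tool_pos: [0.5019, 0.1714, 0.2436]
tool_rot: [1.3, 1.148, -1.304]
contact_force: [-0.1, -0.4, -0.8]
opening: 0.0851
[0.50237483 0.17145471 0.24457138]
w6 1250 [0.5153 0.252  0.2682] 0.0059 [-0.036 -0.292 -0.956]
w10 1089 [0.5146 0.2511 0.2098] 0.0093 [-0.039 -0.292 -0.956]
w11 1086 [0.5149 0.251  0.2098] 0.0152 [-0.038 -0.292 -0.956]
```

View pics/w11.png

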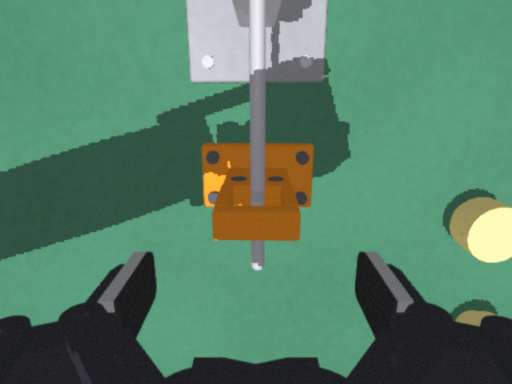

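View pics/t11.png

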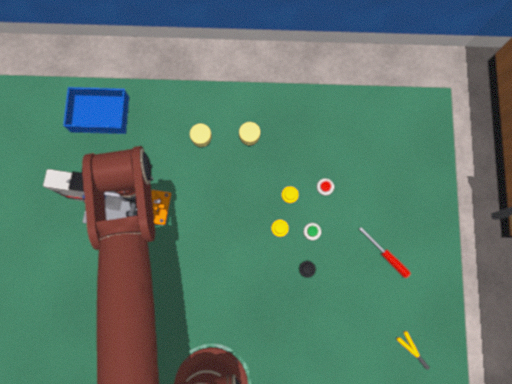

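Drop measured differentially is 0.2682 − 0.2098 = 58.4 mm, i.e. about 3.6 mm above the red line. The weight reading (~3.4 N) agrees. To confirm it visually, I'll look at the scale face with the wrist camera from the −x side.

```bash
python3 -m crank '[[[0,-0.01,0.02,0],[-0.01,-0.01,0.045,5],[-0.03,-0.01,0.07,10],[-0.06,-0.01,0.07,15],[-0.09,0,0.07,21]]]' 1; python3 -m crank '[[[-0.01,0.02,0,7],[-0.015,0.05,0,14],[-0.02,0.08,0,21],[-0.02,0.11,0,28],[-0.02,0.14,0,35]]]'; python3 -m crank '[[[0,0.02,0,7],[0,0.04,0,14],[0,0.05,0,21],[0,0.05,0,28],[0,0.05,0,34]]]';python3 -m crank '[[[0,0,0,0],[0,0,0,0],[0,0,0,0]]]'
python3 - <<'E'
from h import *
im,d,c=shot('wrist','w12');print(get_obs()['tool_pos'],c[1][:,2],c[2])
E
```

```text
t: 13.17
tool_pos: [0.4128, 0.1708, 0.3175]
tool_rot: [1.03, 1.312, -1.026]
contact_force: [0.1, 0.8, 0.4]
opening: 0.085
t: 13.58
tool_pos: [0.3921, 0.3129, 0.3155]
tool_rot: [0.558, 1.497, -0.557]
contact_force: [0.2, -0.2, -0.6]
opening: 0.0853
t: 14.0
tool_pos: [0.3924, 0.3622, 0.3148]
tool_rot: [0.093, 1.57, -0.094]
contact_force: [0.0, -0.4, 0.5]
opening: 0.0857
t: 14.25
tool_pos: [0.3927, 0.3614, 0.3152]
tool_rot: [0.101, 1.568, -0.101]
contact_force: [0.2, 0.5, 0.1]
opening: 0.0853
[0.39269182 0.3613331  0.31523353] [ 0.29137983 -0.03826576 -0.95584179] [0.32049593 0.37139499 0.45816994]
```

View pics/w12.png

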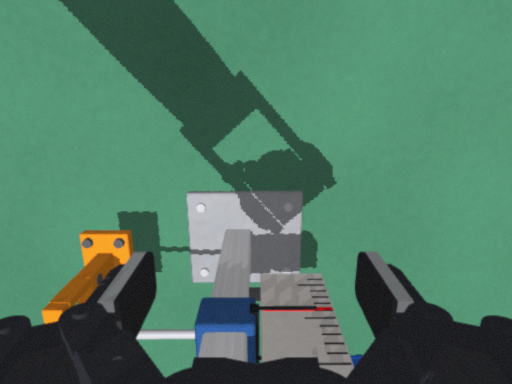

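A good view: the white block with ticks, the red line at v≈309, and the black pointer beside it near (255,309). Enlarging.

```bash
python3 - <<'E'
import cv2
im=cv2.imread('pics/w12.png');cv2.imwrite('pics/c12.png',cv2.resize(im[260:375,190:360],None,fx=4.5,fy=4.5,interpolation=cv2.INTER_NEAREST))
E
```

```text
(no output)
```

View pics/c12.png

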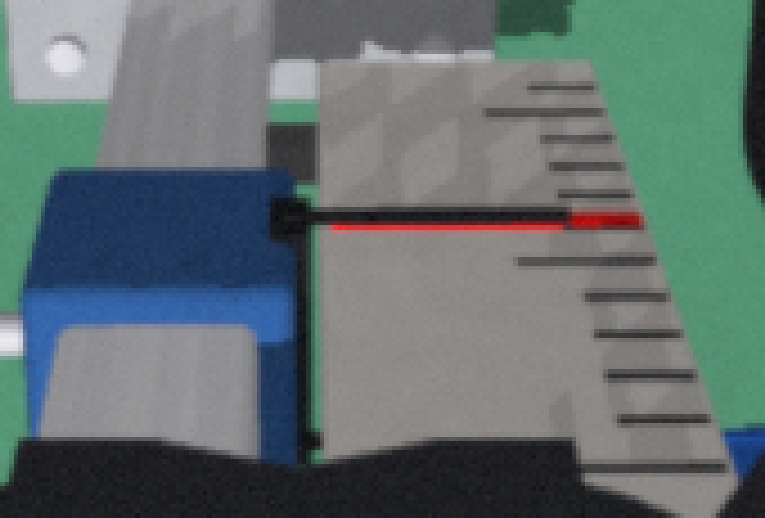

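Image-down is world-up here, and the camera looks down at about 45°, so any stand-off of the pointer from the face makes it appear too low. I'll resolve the parallax with depth.

```bash
python3 - <<'E'
from h import *
n=6
acc=[];ims=[]
for i in range(n):
    im,d,c=shot('wrist','w13_%d'%i);acc.append(d)
d=np.median(acc,0);im=im.astype(int);P=pts(d,c);np.savez('pics/m13.npz',P=P,im=im)
red=(im[...,0]>150)&(im[...,1]<80)&(im[...,2]<80);red[:290]=0;red[330:]=0;red[:,:255]=0;red[:,340:]=0
q=P[red];print('red',red.sum(),q.mean(0).round(4),q[:,2].min().round(4),q[:,2].max().round(4))
blk=(im.max(2)<60);blk[:300]=0;blk[316:]=0;blk[:,:262]=0;blk[:,318:]=0
vs,us=np.nonzero(blk)
for v in sorted(set(vs)): 
    q=P[v][blk[v]];print('black row',v,len(q),np.median(q,0).round(4))
for u in (275,295,310,325,330):
    print(u,[(v,P[v,u,0].round(4),P[v,u,2].round(4),im[v,u].tolist()) for v in range(303,316)])
E
```

```text
red 58 [0.5084 0.3802 0.2043] 0.2014 0.205
black row 306 14 [0.505  0.3929 0.2059]
black row 307 54 [0.503  0.3766 0.2073]
black row 308 54 [0.5037 0.3765 0.2076]
black row 309 1 [0.5019 0.3539 0.2076]
275 [(303, np.float64(0.5069), np.float64(0.1941), [131, 129, 125]), (304, np.float64(0.5069), np.float64(0.1955), [125, 126, 122]), (305, np.float64(0.5071), np.float64(0.1967), [108, 104, 105]), (306, np.float64(0.5014), np.float64(0.2061), [61, 60, 58]), (307, np.float64(0.5018), np.float64(0.207), [28, 27, 30]), (308, np.float64(0.5024), np.float64(0.2075), [42, 34, 36]), (309, np.float64(0.5029), np.float64(0.2082), [111, 34, 36]), (310, np.float64(0.5066), np.float64(0.2045), [215, 56, 57]), (311, np.float64(0.5067), np.float64(0.2057), [180, 116, 114]), (312, np.float64(0.5068), np.float64(0.2069), [145, 134, 133]), (313, np.float64(0.5068), np.float64(0.2082), [141, 135, 133]), (314, np.float64(0.5067), np.float64(0.2098), [141, 136, 134]), (315, np.float64(0.507), np.float64(0.2107), [142, 137, 135])]
295 [(303, np.float64(0.509), np.float64(0.1943), [127, 124, 123]), (304, np
[... 2507 characters left out ...]
, 123]), (305, np.float64(0.5127), np.float64(0.1975), [134, 128, 126]), (306, np.float64(0.5132), np.float64(0.1983), [138, 97, 95]), (307, np.float64(0.5117), np.float64(0.2016), [139, 46, 45]), (308, np.float64(0.5116), np.float64(0.2031), [145, 21, 18]), (309, np.float64(0.5113), np.float64(0.2048), [146, 18, 15]), (310, np.float64(0.5121), np.float64(0.2052), [101, 49, 47]), (311, np.float64(0.512), np.float64(0.2066), [120, 115, 113]), (312, np.float64(0.5123), np.float64(0.2075), [130, 128, 126]), (313, np.float64(0.5123), np.float64(0.2089), [129, 126, 125]), (314, np.float64(0.5122), np.float64(0.2102), [131, 126, 126]), (315, np.float64(0.5127), np.float64(0.211), [126, 123, 121])]
```

With depth, the red line is centred at z≈0.203. The pointer stands about 5 mm off the face and its bar is at about 0.2065, i.e. 3.5 mm **above** the line. That agrees with the 58.4 mm drop, so it's the green button. Travelling there with the fingers shut.

```bash
python3 -m crank '[[[0,-0.03,0,-7],[0,-0.07,0,-14],[0.01,-0.11,0,-21],[0.015,-0.15,0,-28],[0.02,-0.19,0,-35]]]' 0 20; python3 -m crank '[[[0.005,-0.04,0,-7],[0.01,-0.08,0,-14],[0.015,-0.12,0,-21],[0.02,-0.16,0,-28],[0.025,-0.2,0,-35]]]'; python3 -m crank '[[[0.005,-0.04,0,-7],[0.01,-0.08,-0.01,-14],[0.015,-0.12,-0.03,-21],[0.018,-0.16,-0.05,-28],[0.02,-0.2,-0.07,-34]]]';python3 -m crank '[[[0,-0.03,-0.02,0],[0,-0.06,-0.04,0],[0,-0.06,-0.04,0],[0,-0.06,-0.04,0],[0,-0.06,-0.04,0]]]'
python3 - <<'E'
from h import *
im,d,c=shot('wrist','w14');print(get_obs()['tool_pos'])
im2,_,_=shot('side','s14')
E
```

```text
t: 15.02
tool_pos: [0.4125, 0.17, 0.3154]
tool_rot: [0.581, 1.491, -0.58]
contact_force: [0.8, -0.4, 0.5]
opening: 0.0255
t: 15.43
tool_pos: [0.4374, -0.0305, 0.3157]
tool_rot: [1.049, 1.303, -1.047]
contact_force: [1.5, 0.2, 0.6]
opening: 0.0002
t: 15.85
tool_pos: [0.4571, -0.2221, 0.2493]
tool_rot: [1.482, 1.005, -1.48]
contact_force: [0.6, 0.7, 0.4]
opening: 0.0002
t: 16.27
tool_pos: [0.4574, -0.2798, 0.21]
tool_rot: [1.477, 1.01, -1.476]
contact_force: [-0.7, 0.9, -0.1]
opening: -0.0001
[ 0.45775503 -0.27952775  0.21074612]
```

View pics/w14.png

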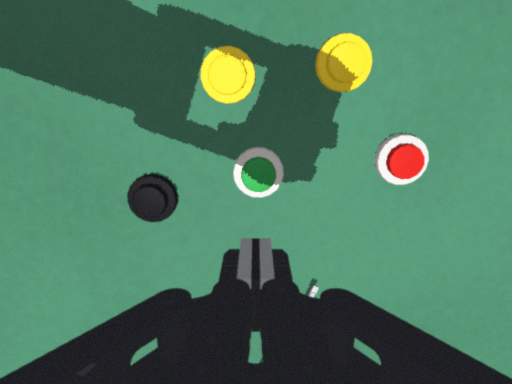

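View pics/s14.png

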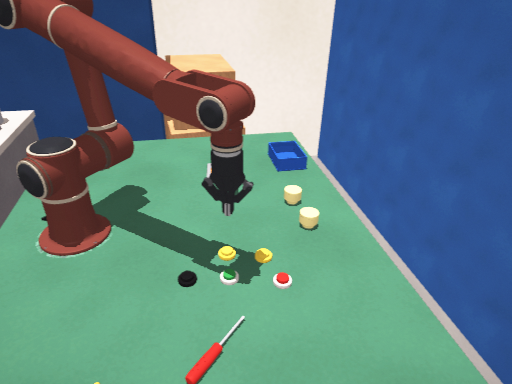

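In the wrist view the candidates are green on white (258,173), red on white (405,160), yellow at (227,75) and (344,62), and black at (152,198). Green on the white housing is the one meant. Measuring it, with an enlarged crop.

```bash
python3 - <<'E'
from h import *
im,d,c=load('w14');P=pts(d,c);z=P[...,2]
cv2.imwrite('pics/c14.png',cv2.resize(im[125:225,195:325,::-1],None,fx=5,fy=5,interpolation=cv2.INTER_CUBIC))
m=np.zeros(d.shape,bool);m[140:205,225:295]=1
s=m&(z>.017)&(z<.03);q=P[s];print('cap',len(q),np.median(q[:,2]),cv2.minEnclosingCircle(q[:,:2].astype(np.float32)),cv2.minAreaRect(q[:,:2].astype(np.float32)))
s=m&(z>.006)&(z<.03);q=P[s];print('housing',len(q),cv2.minEnclosingCircle(q[:,:2].astype(np.float32)))
E
```

```text
cap 958 0.022240932036583616 ((0.4593147337436676, -0.2894992232322693), 0.01792311854660511) ((0.45931535959243774, -0.2893218696117401), (0.0344693697988987, 0.0348874069750309), 86.04032135009766)
housing 1927 ((0.45892491936683655, -0.2897018790245056), 0.02603667974472046)
```

View pics/c14.png

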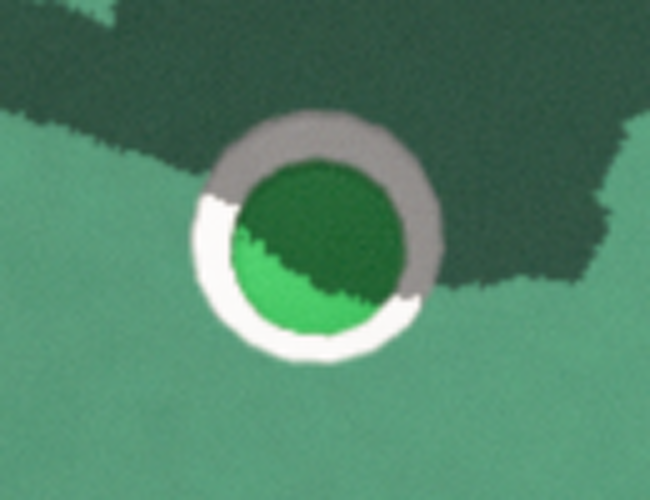

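The cap is at (0.4593, −0.2894, 0.022), radius 18 mm as given. Descending to just above it, then pressing.

```bash
python3 -m crank '[[[0.0015,-0.01,-0.03,0],[0.0015,-0.01,-0.07,0],[0.0015,-0.01,-0.11,0],[0.0015,-0.01,-0.14,0],[0.0015,-0.01,-0.165,0]]]' ; python3 -m crank '[[[0,0,-0.008,0],[0,0,-0.008,0],[0,0,-0.008,0]]]'
python3 - <<'E'
from h import *
shot('side','s15');i=cv2.imread('pics/s15.png');cv2.imwrite('pics/c15.png',np.hstack([cv2.resize(i[200:300,170:310],None,fx=3.5,fy=3.5,interpolation=cv2.INTER_CUBIC),cv2.resize(i[90:190,190:270],None,fx=3.5,fy=3.5,interpolation=cv2.INTER_CUBIC)]))
E
```

```text
t: 16.78
tool_pos: [0.4587, -0.2884, 0.0432]
tool_rot: [1.475, 1.012, -1.475]
contact_force: [0.5, 0.6, 0.0]
opening: 0.0
t: 17.03
tool_pos: [0.4599, -0.2901, 0.0383]
tool_rot: [1.476, 1.009, -1.475]
contact_force: [1.5, -0.6, 0.7]
opening: -0.0003
```

View pics/c15.png

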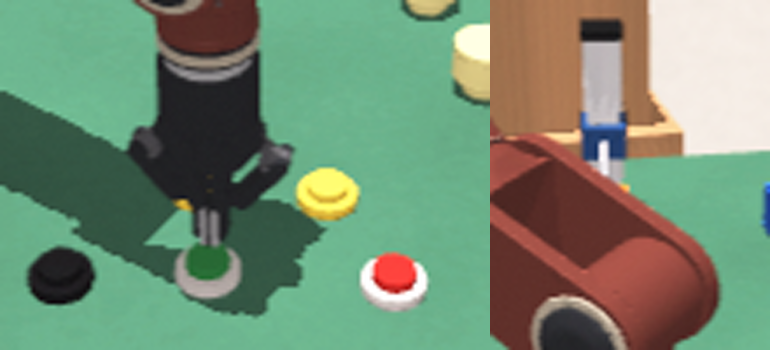

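The fingertips are centred over the green cap. Pressing.

```bash
python3 -m crank '[[[0,0,-0.01,0],[0,0,-0.017,0],[0,0,-0.021,0],[0,0,-0.021,0],[0,0,-0.021,0]]]'; python3 -m crank '[[[0,0,0,0]]]'; python3 -m crank '[[[0,0,0,0],[0,0,0,0]]]'
```

```text
t: 17.5
tool_pos: [0.4597, -0.2907, 0.0167]
tool_rot: [1.477, 1.008, -1.475]
contact_force: [0.9, -0.3, 4.3]
opening: -0.0002
t: 17.58
tool_pos: [0.4597, -0.2907, 0.0167]
tool_rot: [1.477, 1.008, -1.475]
contact_force: [1.3, -0.7, 4.3]
opening: 0.0003
t: 17.75
tool_pos: [0.4597, -0.2907, 0.0165]
tool_rot: [1.477, 1.008, -1.475]
contact_force: [3.5, -1.5, 4.7]
opening: 0.0001
```

4.5 N at 5.5 mm of travel, nearly bottomed. Adding 2 mm to be sure, then releasing and rising clear.

```bash
python3 -m crank '[[[0,0,-0.002,0],[0,0,-0.002,0],[0,0,-0.002,0],[0,0,-0.002,0]]]'; python3 -m crank '[[[0,0,0.01,0],[0,0,0.03,0],[0,0,0.06,0],[0,0,0.1,0],[0,0,0.14,0]]]'; python3 -m crank '[[[-0.03,-0.03,0.03,0],[-0.06,-0.06,0.06,0],[-0.08,-0.09,0.08,0],[-0.1,-0.12,0.08,0],[-0.11,-0.13,0.08,0]]]'; python3 -m crank '[[[0,0,0,0],[0,0,0,0],[0,0,0,0],[0,0,0,0],[0,0,0,0]]]'
python3 - <<'E'
from h import *
shot('top','t16');shot('side','s16');i=cv2.imread('pics/s16.png');cv2.imwrite('pics/c16.png',np.hstack([cv2.resize(i[80:300,170:330],None,fx=2.5,fy=2.5,interpolation=cv2.INTER_CUBIC),cv2.resize(i[85:195,190:270],None,fx=5,fy=5,interpolation=cv2.INTER_CUBIC)]))
o=get_obs();print(o['contact_force'],o['tool_pos'])
E
```

```text
t: 18.08
tool_pos: [0.4598, -0.2908, 0.0159]
tool_rot: [1.477, 1.009, -1.475]
contact_force: [-0.9, 2.1, 14.8]
opening: 0.0001
t: 18.5
tool_pos: [0.4566, -0.2883, 0.1523]
tool_rot: [1.476, 1.017, -1.48]
contact_force: [1.3, -1.7, 0.1]
opening: -0.0001
t: 18.92
tool_pos: [0.3468, -0.4223, 0.2355]
tool_rot: [1.476, 1.007, -1.478]
contact_force: [1.1, -0.3, 0.8]
opening: 0.0001
t: 19.33
tool_pos: [0.3492, -0.4186, 0.2326]
tool_rot: [1.476, 1.014, -1.476]
contact_force: [0.1, 0.8, -0.5]
opening: 0.0001
[-0.19057777  1.09320769  0.17316957] [ 0.3492585  -0.41897831  0.23309263]
```

View pics/c16.png

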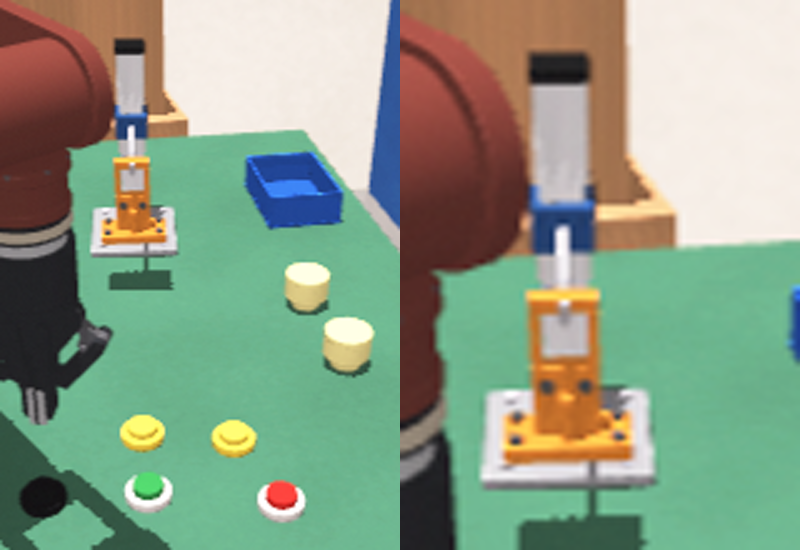

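View pics/t16.png

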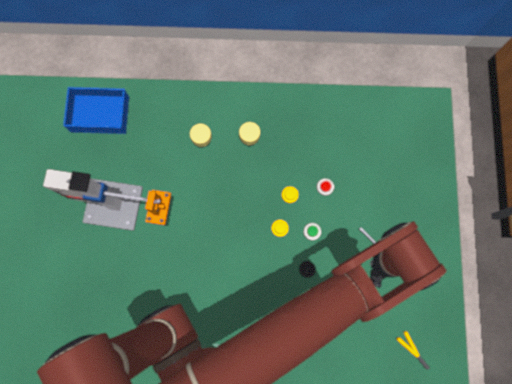

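The bracket hangs upright on the hook, both caps stand proud of their housings, the pucks are in place, and the tool is free in the air at z = 0.23. Handing in.

```bash
python3 -c "
from station import finish_job
print(finish_job())"
```

```text
the job is handed in; nothing more can be done
None
```

I hung the bracket by its eye on the hook, lowered it until the scale carried its weight, let go and backed off. I then pressed the green button down to its stop and handed the job in at about 19 s. The hand-in reports no verdict.

**Reading:** the hook dropped 58.4 mm, measured by wrist-camera depth before and after loading. A close view of the scale face put the pointer about 3.5 mm above the red line. The weight felt at the wrist before hanging was about 3.4 N, which agrees with a reading just above the line.

**Last checks:** the final pictures show the bracket hanging upright and the green and red buttons up. The arm is clear of everything. The pucks have not moved. I did not touch the screwdriver, but the arm partly hid it in the last top view, so I could not see all of it.

**Disagreements:**
- **Camera offset:** the top camera read about 5 mm lower in x than the wrist camera. I worked from the wrist camera, whose measurements matched the given sizes.
- **Pointer in the picture:** in the raw image the pointer seemed to sit on the lower part of the red line. That came from the camera looking down at a pointer that stands off the face, and depth data corrected it.

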